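# Free the swing bolt of a tool-holder clamp

## Robot

A 6-joint arm with a two-finger parallel gripper is mounted at the origin on the work surface. World frame = base frame: x ahead of the robot, y to its left, z up, the work surface at z = 0. Lengths are in mm, angles in rad, forces in N, time in s.
With the tool pointing down it reaches from about 350 to 875 mm from the base axis. Payload 4.2 kg.
Tool frame: the origin (TCP) lies midway between the tips of the shut fingers; the grasp point (between the pads) lies arm.grip_depth behind it (arm.grip_depth is the distance from the TCP to the grasp point, in mm); z points along the fingers, y is the direction in which the jaws open and shut (so a half turn about z gives the same grasp; the last joint's range is limited). The gripper opens to 85 mm and grips with 20 to 120 N. Pads are 22 mm wide; open, the fingers measure 114 mm over their backs; the gripper's body (76 mm by 85 mm) begins 54 mm behind the grasp point. The pads swing forward as they close: fully open they stand 13 mm farther back than shut.
Start: joints at [-1.07, 0.385, 0.008, 0, -1.194, -0.259], TCP at [149.674, -606.792, 231.312] pointing down, gripper open.
Joint ranges: [-3.14, 3.14], [-1.21, 2.06], [-1.07, 1.41], [-3.16, 2.05], [-2.99, -0.16], [-3.1, 3.1]. Speed limits (rad/s): [2.79, 2.79, 3.14, 3.14, 3.14, 3.14].

## Interface

Orientations are given as a unit quaternion [x, y, z, w].
In Python, from bench import arm gives the robot as it stands.
- The arm moves only by the tool play_rows, never from a script. Its argument "motion" is one flat list of numbers, 7 for each row, row after row: the opening in per cent of the stroke, from 0 (shut) to 100 (fully open), then the shift along the world's x, y, z in cm, then the turn, a rotation vector about the world's x, y, z in degrees. A call has 1 to 5 rows; each row is the pose to reach, as a shift and turn from the pose commanded when the call began; what a row does not reach only later rows make up. A row lasts 1/8 s, in which the tool goes at most 62.5 mm and 10.7 degrees, less where a joint would pass 70% of its speed; a pose out of reach is approached as far as the arm can. A call with a gripper value outside its range is refused whole. The fingers move at their own pace and stop on an object; the grip force is fixed at half the most. Time passes only in rows, so rows that repeat a pose let the fingers close. It gives the time, the measured TCP pose, the force and the opening at its end, in the units of the state.
- arm.read_state(): the state, without advancing time (a new reading comes with each control period).
- arm.get_image(name): name is "side" or "top"; returns (picture, depth): 384x512x3 uint8, red, green, blue; 384x512 float32, mm along the optical axis (not along the pixel's ray), 0 where there is no reading.
- arm.camera_info(name): a dict with "fovy" (degrees; the focal length in pixels is half the picture's height over the tangent of half this angle, whatever the lens; pixels are square), "cx", "cy" (the principal point, pixels), "R" (3x3) and "t" (3): a world point X has camera coordinates R X + t. Camera axes: x right, y down, z forward; pixel columns grow to the right and rows downward; lengths in mm; the calibration is good to about 2 mm. A picture is of the moment at which its call begins. camera_info takes no time and is no camera call.
- arm.job_done(): hands the job in, once; it reports no verdict.
Trained networks look in the newest picture that a camera, given by its name, has taken for a name from the list of things; names that differ only in an ending like _2 or _b are one class to them, and where a whole thing is asked for, a point or a joint stands for the part that bears it (a point fixed in the world has none). Each returns a list of dicts, best first, with "confidence" (0 to 1); they miss things now and then, are a little off and sometimes report something else, mostly with a low value. They report only what shows in the picture. A call takes as long as a camera call.
- arm.outline_of(thing, camera): "mask" (384x512 bool, what is visible of it) and "extent" ([left, top, width, height] in pixels, round what is visible of it).
- arm.place_of(thing, camera): "uv" ([column, row] in pixels: a listed point, or the origin of a listed thing).
The state is a dict: "clock": time; "joints": joint angles; "joint_vel": joint speeds; "joint_efforts": joint torques, N m; "position": TCP position; "ee_rot": TCP orientation; "contact_force": force on the tool from outside, world axes, zero at the start; "wrist_torque": the same for the moment, N m; "gripper_width": finger opening in mm.
Only numpy, scipy, OpenCV 4.12 (cv2) and the standard library are available. Lean on these libraries where they do the work, as an engineer would, in place of code of your own. Each camera call takes 0.05 s, during which the arm holds its last target.

## Task

Undo the clamp that holds the tool holder: loosen its wing nut until the collar is clear of the lips on the slotted strap, then swing the hinged bolt out of the slot and lay it all the way down, and let go. Work by feel and do not force anything: do not lever the nut against the lips, ram the bolt onto its rest or press hard on the strap, and leave the other things on the bench where they are.

Things in the scene. Friction and masses are not known exactly. Their poses are not given: they have to be found in the camera images.
- clamp: Bench clamp fixed to the table: grey base plate 225 x 240, 15 thick, with a tool holder lying in cradles along its y axis (63 across the flange, top 97 high), held by a flat strap. Origin at table height under the clamp's centre, z up. x is level, from the swing bolt (x = -60) to the strap's hinge (x = +60). On the -x side of the bolt only its rest stands on the plate.
- strap: flat steel strap; origin on its hinge pin, 104 above the table. It runs from here along the clamp's -x at y = 0, 36 wide; its two hinge posts are 111 high. It bears on the tool holder through a springy pad: its slotted end rises with the nut by up to 2 as that is loosened, then stops.
- slot_seat (a point): on the bolt's axis, level with the top face of the strap's slotted end, where the nut's collar is seated (110 to 112 above the table; 72 above the pin once the strap is free). The slot is 12 wide, open to the clamp's -x, between two prongs each 12 wide.
- slot_lips: the two retaining lips, origin midway between them, level with the strap's top face: across the end of each prong a lip 2 high stands 13 to 16 from the bolt's axis. While the nut is down its collar is trapped behind them; the bolt can swing freely once the collar's underside stands about 4 clear of the strap's top face.
- bolt_pin (a point): centre of the eyebolt's pin, 40 above the table at x = -60, y = 0 of the clamp. The bolt, 10 thick, turns here about the clamp's y axis. This frame turns with it: z along the bolt towards the nut.
- rest_block: rubber rest block (12 x 30, 30 high, on the base plate) that stops the swung-out bolt, 52 outwards of the pin. Origin at the centre of its underside.
- eyebolt (a joint): angle of the swing bolt, rad: 0 = upright in the slot, grows as it leans out towards the clamp's -x, about 1.35 = lying on its rest block. The pin is stiff (0.26 N m, about 3 N at the nut): the bolt stays where it is left.
- nut_wings (a point): centre of the wing nut's wings, on the bolt's axis, 31 above the collar's underside. x runs along the wings, z along the bolt. The wings are one flat steel plate 55 long and 10 thick, from 12 to 46 above the collar's underside (8 to 42 in the middle), to be gripped across the 10. Turning takes about 0.06 to 0.12 N m and gets easier when the strap's pressure is gone.
- nut_face (a point): centre of the underside of the nut's collar, on the bolt's axis. Anticlockwise from above loosens: the nut rises 12 a turn (1.91 per rad). It starts about 70.5 to 72 from the pin (tightness varies), is clear at 76 and stops for good at 77.1, the end of the thread. At 76.5 (and half a turn before, at 70.5) the wings lie along the clamp's y.
- nut_collar (a point): centre of the nut's round collar, 24 across and 8 high; the wings stand on it.
- holder_a: Bystander to leave alone: a black and bright steel taper tool holder standing nose-down, 63 across the flange, 160 high. Origin at the centre of its underside.
- holder_b: Bystander to leave alone: a second such tool holder, 160 high. Origin at the centre of its underside.
- sleeve_white: Bystander to leave alone: white plastic storage sleeve, 72 across, 150 high. Origin at the centre of its underside.
- sleeve_orange: Bystander to leave alone: orange plastic storage sleeve, 76 across, 130 high. Origin at the centre of its underside.
- carton: Bystander to leave alone: yellow carton, 75 x 130 x 75 high. Origin at the centre of its underside.
- spanner: Bystander to leave alone: flat steel spanner, 180 long. Origin at the centre of its underside, lying flat.
- collet: Bystander to leave alone: steel collet, 33 across, 36 high, standing on the clamp's base plate. Origin at the centre of its underside.
- pull_stud: Bystander to leave alone: steel pull stud, 22 across, 36 high, standing on the clamp's base plate. Origin at the centre of its underside.

How it is judged (in metres and radians):
On the way, in this order (a step that is already met when the one before it is completed fails the run):
1. with the bolt still upright in the slot, the nut has been loosened until its collar is clear of the strap (z of nut_face in the frame of slot_seat above 0.002 m and value of joint eyebolt below 0.12 rad), for 0.1 s.
2. the bolt has been swung out of the slot (value of joint eyebolt above 0.6 rad), for 0.1 s.
At the end, for the whole second after the job is handed in: The eyebolt lies swung out at 1.2 rad or more (it meets its rest at about 1.35) and at rest (value of joint eyebolt above 1.2 rad and velocity of joint eyebolt between -0.05 and 0.05 rad/s); the robot touches nothing.
It fails at once if the lips of the strap are pushed with more than 12 N (the nut levered against them while still trapped) (contact force between slot_lips and anything else above 12 N).
It fails at once if the bolt is pressed onto its rest with more than 45 N (contact force between rest_block and anything else above 45 N).
It fails at once if the fingers press on the strap with more than 20 N (contact force between the fingers and strap above 20 N).
It fails at once if one of the loose things on the bench or on the clamp's base plate is moved by more than 20 mm (distance of any of holder_a, holder_b, sleeve_white, sleeve_orange, carton, spanner, collet, pull_stud from where it was at the start of the episode above 0.02 m).
It also fails if it takes over 72 s, if anything falls off the work surface, if the arm or the gripper's body presses on something with over 40 N, if the wrist force passes 120 N, or if a joint passes its speed limit or range.

## Working session

There is one attempt and no reset: what is moved stays moved. The work goes in short steps, Python scripts to look and compute and a tool call to move; the robot and the scene stay as the last step left them, time stands still between calls to the robot, and variables do not carry over. Pictures are saved under pics/ and viewed, and the job is handed in when it is done.

Besides the shell and the picture viewer there is one more tool, called as name(argument=value, ...) on one line, values as JSON. play_rows: Moves the arm, as the interface text tells. Its arguments: {"type":"object","properties":{"motion":{"type":"array","items":{"type":"number"}}},"required":["motion"]}

```bash
ls; mkdir -p pics
python3 - <<'E'
from bench import arm
import cv2
print(arm.read_state(), arm.grip_depth)
for n in("side","top"):
    p,d=arm.get_image(n); cv2.imwrite(f"pics/{n}0.png",p[:,:,::-1]); print(n,arm.camera_info(n))
    for th in("nut_wings","bolt_pin","slot_seat","rest_block","nut_face","strap","clamp"):
        print(th,[(r['uv'],round(r['confidence'],2)) for r in arm.place_of(th,n)][:2])
E
```

```text
pics
{'clock': 0.0, 'joints': array([-1.07041223e+00,  3.85603968e-01,  6.64236892e-03, -5.23012085e-04,
       -1.19399871e+00, -2.58613272e-01]), 'joint_vel': array([ 0.00170625, -0.00017858, -0.00043053,  0.00084463, -0.00166315,
        0.00040242]), 'joint_efforts': array([ 1.13424397e-05, -3.92294419e+01,  1.88394284e+01,  4.18610215e+00,
       -4.61503441e-03,  4.00130062e-06]), 'position': array([ 149.5358171 , -606.25336834,  230.1958731 ]), 'ee_rot': array([-1.20495352e-01,  9.92713272e-01,  1.09504942e-03, -1.75065694e-04]), 'contact_force': array([-0.4895185 , -0.18700819,  0.40395404]), 'wrist_torque': array([ 0.00796075, -0.02030581,  0.02665947]), 'gripper_width': 85.2324930036822} 18.700000000000003
side {'fovy': 54.872283021684225, 'cx': 258.3100784207767, 'cy': 190.760919905679, 'R': array([[-0.99518423, -0.09680651, -0.01538986],
       [-0.06575577,  0.77575174, -0.62760291],
       [ 0.07269476, -0.62356855, -0.77838149]]), 't': array([ 538.12034178,   62.90932368, 1019.39722339])}
nut_wings [([245.4, 171.3], 0.65), ([251.6, 188.4], 0.59)]
bolt_pin [([245.1, 222.9], 0.18)]
slot_seat [([242.5, 177.3], 0.62)]
rest_block [([250.4, 185.3], 0.5)]
nut_face [([243.5, 177.1], 0.8)]
strap [([232.9, 218.1], 0.85), ([241.5, 178.0], 0.33)]
clamp [([241.2, 221.1], 0.95)]
top {'fovy': 57.302388905835144, 'cx': 256.4584782594218, 'cy': 182.32359403182045, 'R': array([[ 0.00620239, -0.99973192,  0.02230733],
       [-0.98307488, -0.01018062, -0.18292114],
       [ 0.18309921, -0.02079523, -0.98287448]]), 't': array([ 29.04409405, 552.59715472, 857.5525835 ])}
nut_wings [([263.0, 167.9], 0.47)]
bolt_pin []
slot_seat [([265.3, 169.4], 0.85)]
rest_block [([284.8, 179.6], 0.43)]
nut_face [([264.3, 172.8], 0.73)]
strap [([217.7, 163.6], 0.63), ([267.0, 172.1], 0.43)]
clamp [([242.5, 178.7], 0.93), ([155.6, 129.7], 0.39)]
```

Run:
```python
import cv2
for n,c in(("side",(160,90)),("top",(160,80))):
    p=cv2.imread(f"pics/{n}0.png"); cv2.imwrite(f"pics/{n}0c.png",cv2.resize(p[c[1]:c[1]+150,c[0]:c[0]+200],None,fx=4,fy=4,interpolation=cv2.INTER_CUBIC))
```

```text
(no output)
```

View pics/side0.png

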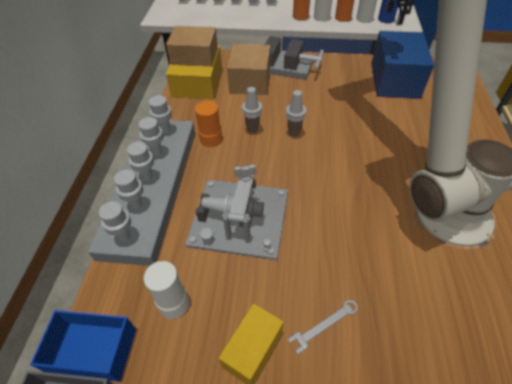

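View pics/top0.png

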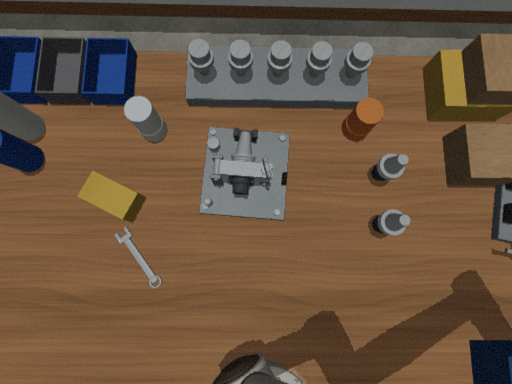

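```bash
echo
```

```text
(no output)
```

View pics/top0c.png

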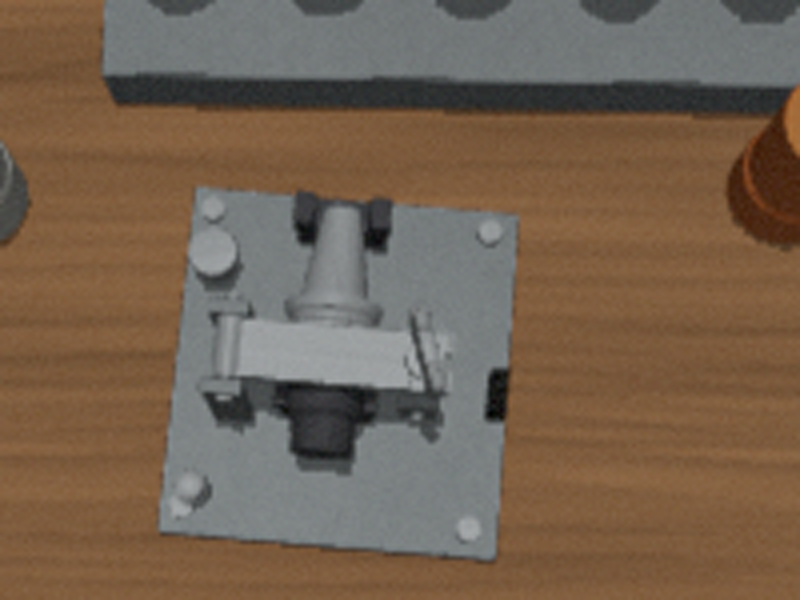

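View pics/side0c.png

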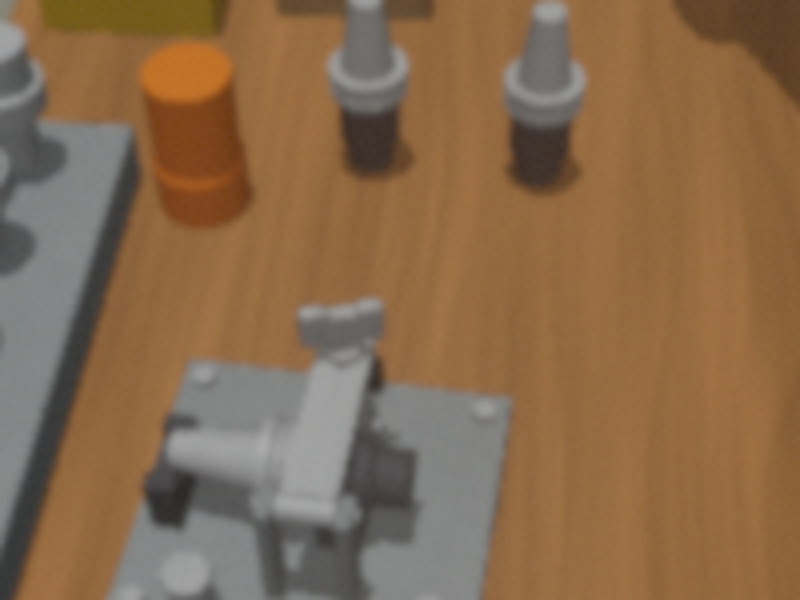

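The top view shows the clamp with the wing nut at about (266,168) px, rest block at (284,178), and strap hinge on the left, so the clamp's -x points roughly along world -y. I'll work out the pose next.

```bash
cat > h.py <<'E'
from bench import arm
import numpy as np, cv2
def cam(n):
    c=arm.camera_info(n); f=192/np.tan(np.radians(c['fovy']/2)); return f,c['cx'],c['cy'],np.array(c['R']),np.array(c['t'])
def ray(n,u,v,z):
    f,cx,cy,R,t=cam(n); o=-R.T@t; d=R.T@np.array([(u-cx)/f,(v-cy)/f,1]); return o+d*(z-o[2])/d[2]
def proj(n,X):
    f,cx,cy,R,t=cam(n); X=np.atleast_2d(X)@R.T+t; return np.c_[cx+f*X[:,0]/X[:,2],cy+f*X[:,1]/X[:,2]]
def tri(uvs):
    A=[];b=[]
    for n,(u,v) in uvs.items():
        f,cx,cy,R,t=cam(n)
        for k,w in((0,(u-cx)/f),(1,(v-cy)/f)):
            A.append(R[k]-w*R[2]); b.append(w*t[2]-t[k])
    return np.linalg.lstsq(np.array(A),np.array(b),rcond=None)[0]
E
python3 - <<'E'
from h import *
c=np.array([(197,187),(518,214),(495,559),(160,533)])/4+[160,80]
P=np.array([ray("top",u,v,15) for u,v in c]); print(P.round(1))
ctr=P.mean(0);print("ctr",ctr)
e=[P[0]-P[1],P[3]-P[2],P[0]-P[3],P[1]-P[2]]
for d in e: print(np.linalg.norm(d),np.degrees(np.arctan2(d[1],d[0])))
for a in((412,312),(437,390)): print("wing",ray("top",a[0]/4+160,a[1]/4+80,152))
print("tri wings",tri({"side":(245.4,171.3),"top":(263,167.9)}))
print("tri face",tri({"side":(243.5,177.1),"top":(264.3,172.8)}))
print("tri seat",tri({"side":(242.5,177.3),"top":(265.3,169.4)}))
print("tri clamp",tri({"side":(241.2,221.1),"top":(242.5,178.7)}))
print("rest",ray("top",484/4+160+.5+3.3,395/4+80,45))
_,d=arm.get_image("top"); print(d[150:185:2,254:280:2].astype(int))
E
```

```text
[[713.7 164.2  15. ]
 [697.2 -57.7  15. ]
 [459.2 -39.8  15. ]
 [474.6 181.1  15. ]]
ctr [586.17357032  61.94894661  15.        ]
222.45317496167397 85.76432432273803
221.50050534432458 86.03206545309307
239.72333342766072 -4.058240005870813
238.68721850357886 -4.286734597597547
wing [591.06199995  20.91736818 152.        ]
wing [545.04134819   6.4116415  152.        ]
tri wings [569.27519561  20.54456608 144.41266392]
tri face [570.28822265  15.65431071 114.01404889]
tri seat [576.29695013  13.34010561 111.10559892]
tri clamp [577.45689844  70.58786432  -8.55721748]
rest [563.64644966 -40.45442348  45.        ]
[[959 960 959 956 966 958 959 959 964 962 962 962 964]
 [957 961 965 959 961 961 961 959 961 957 958 963 962]
 [959 958 957 957 958 958 958 956 960 958   0 957 963]
 [894 958 959 955 955 813 811 957 957 956 955 957 961]
 [894 958 957 956 958 812 811 955 958 958 957 958 959]
 [901 953 952 956 834 809 809 953 957 953 955 954 957]
 [855 955 951 950 957 813 811 956 957 958 956 956 955]
 [854 857 856 855 856 813 810 813 854 853 956 956 956]
 [852 852 856 854 852 824 809 812 855 851 953 955 955]
 [853 853 853 853 844 834 811 809 848 851 952 951 955]
 [852 853 851 853 844 840 812 804 844 949 952 952   0]
 [851 849 852 851 842 840 811 804 805 951 948 949 951]
 [852 851 850 852 848 846 823 803 804 849 947 951 946]
 [849 849 848 852 849 849 832 805 804 846 947 947 949]
 [898 944 946 909 907 857 856 814 816 949 947 948 950]
 [949 946 948 904 905 902 903 906 947 945 944 947 946]
 [942   0 944 911 911 907 907 905 946 944 945 948 945]
 [944 942 943 943 936 916 933 929 943 942 940 943 947]]
```

```bash
cat >> h.py <<'E'
def cloud(n,u0,u1,v0,v1,d=None):
    f,cx,cy,R,t=cam(n)
    if d is None: d=arm.get_image(n)[1]
    v,u=np.mgrid[v0:v1,u0:u1]; z=d[v0:v1,u0:u1]
    P=np.stack([(u-cx)/f*z,(v-cy)/f*z,z],-1).reshape(-1,3); P=P[P[:,2]>0]
    return (P-t)@R
E
python3 - <<'E'
from h import *
T={}
for n,b in(("top",(195,295,120,225)),("side",(185,295,155,260))):
    P=np.vstack([cloud(n,*b) for _ in range(4)]); T[n]=P
    x=np.array([.0707,.9975]); y=np.array([-.9975,.0707])
    q=np.c_[P[:,:2]@x,P[:,:2]@y,P[:,2]]
    o=np.array([571.5,71.2]); q[:,0]-=o@x; q[:,1]-=o@y
    np.save(f"q_{n}.npy",q)
    w=q[(q[:,2]>130)&(q[:,2]<165)]
    print(n,"wing n",len(w),"xyz med",np.median(w,0),"z95",np.percentile(w[:,2],[2,50,98]))
    if len(w):
        r=cv2.minAreaRect(w[:,:2].astype(np.float32)); print(r)
        m,e,_=cv2.PCACompute2(w[:,:2].astype(np.float32),None); print(m,e, np.degrees(np.arctan2(e[0,1],e[0,0])))
    s=q[(q[:,2]>103)&(q[:,2]<117)&(q[:,0]>-45)&(q[:,0]<48)&(abs(q[:,1])<30)]
    print("strap",len(s),np.percentile(s[:,1],[2,50,98]),np.median(s[:,2])); 
    r=cv2.minAreaRect(s[:,:2].astype(np.float32));print(r)
    k=q[(q[:,2]>35)&(q[:,2]<55)&(q[:,0]<-95)&(q[:,0]>-130)&(abs(q[:,1])<40)]
    print("rest",len(k), k.mean(0) if len(k) else 0)
E
```

```text
top wing n 480 xyz med [-58.44153633  -2.16538696 153.80694617] z95 [132.89465179 153.80694617 158.65807268]
((-58.731597900390625, -4.105119705200195), (10.49272346496582, 55.41499710083008), 17.750333786010742)
[[-58.45038    -1.9556468]] [[-0.30664492  0.951824  ]
 [ 0.951824    0.30664492]] 107.85715
strap 2291 [-21.49099854  -3.49144846  13.70851749] 110.56371101385926
((1.4931221008300781, -4.4930572509765625), (37.53525924682617, 93.01325988769531), 89.68187713623047)
rest 227 [-110.24841584   -2.98090045   44.2054417 ]
side wing n 764 xyz med [-53.82095114  -3.12385357 147.38979998] z95 [130.83215477 147.38979998 157.67080505]
((-55.313507080078125, -3.4535160064697266), (14.298934936523438, 52.81682586669922), 17.19127655029297)
[[-53.912125   -3.0159824]] [[-0.31724238  0.9483445 ]
 [ 0.9483445   0.31724238]] 108.49623
strap 1728 [-21.12095448  -3.22996736  13.92764199] 110.68457940825098
((1.4708709716796875, -3.9476165771484375), (36.47962188720703, 92.89259338378906), 89.94696044921875)
rest 65 [-106.52606619    7.94407231   42.6475423 ]
```

Bolt axis is about (571.4, 12.2). The wings are about 17.6° past the clamp's y axis, so the nut sits at about 71.1. It needs about +162° to reach 76.5. The jaws already line up with the wings, so I'll move above the nut.

play_rows(motion=[100,5,7,0,0,0,0,100,10,14,0,0,0,0,100,14,20.6,0,0,0,0,60,14,20.6,0,0,0,0,60,14,20.6,0,0,0,0])

```text
clock: 1.88
position: [291.6, -398.1, 232.0]
ee_rot: [-0.124, 0.992, -0.0, 0.001]
contact_force: [-0.1, -0.5, -0.2]
gripper_width: 52.3
```

play_rows(motion=[60,4,5,0,0,0,0,60,8,10,0,0,0,0,60,12,15,0,0,0,0,60,14,20.6,0,0,0,0,60,14,20.6,0,0,0,0])

```text
clock: 2.5
position: [431.2, -192.5, 231.5]
ee_rot: [-0.123, 0.992, -0.0, 0.0]
contact_force: [-0.0, -0.3, -0.3]
gripper_width: 51.5
```

play_rows(motion=[60,4,5,0,0,0,0,60,8,10,0,0,0,0,60,12,15,0,0,0,0,60,14.2,20.7,0,0,0,0,60,14.2,20.7,0,0,0,0])

```text
clock: 3.12
position: [573.4, 13.7, 230.4]
ee_rot: [-0.122, 0.993, -0.0, -0.0]
contact_force: [0.4, -0.9, -0.0]
gripper_width: 51.6
```

Run:
```python
from h import *
from scipy.spatial.transform import Rotation as R
for i in range(4):
    p,d=arm.get_image("side" if i<3 else "top"); s=arm.read_state(); M=R.from_quat(s['ee_rot']).as_matrix(); print(s['position'].round(2),s['contact_force'].round(2),np.degrees(np.arctan2(M[1,1],M[0,1])),M[:,2].round(3),s['joints'].round(3))
    if i==2: cv2.imwrite("pics/s1.png",cv2.resize(p[90:240,160:360,::-1],None,fx=4,fy=4,interpolation=cv2.INTER_CUBIC))
cv2.imwrite("pics/t1.png",cv2.resize(p[80:230,160:360,::-1],None,fx=4,fy=4,interpolation=cv2.INTER_CUBIC))
```

```text
[572.54  12.48 230.57] [-0.37 -0.36 -0.25] 103.9034198217066 [-0.001 -0.001 -1.   ] [ 0.305  0.297 -0.124  0.    -1.151 -1.633]
[571.88  11.43 230.75] [0.14 0.24 0.15] 103.82730357837914 [-0.001 -0.001 -1.   ] [ 0.303  0.296 -0.126  0.    -1.151 -1.633]
[571.52  10.77 231.  ] [-0.53  0.15 -0.3 ] 103.76755179779555 [-0.001 -0.    -1.   ] [ 0.302  0.295 -0.126  0.    -1.151 -1.633]
[571.34  10.48 231.21] [-0.39 -0.26 -0.09] 103.73372980206446 [-0.001 -0.    -1.   ] [ 0.302  0.294 -0.127  0.    -1.15  -1.633]
```

View pics/s1.png

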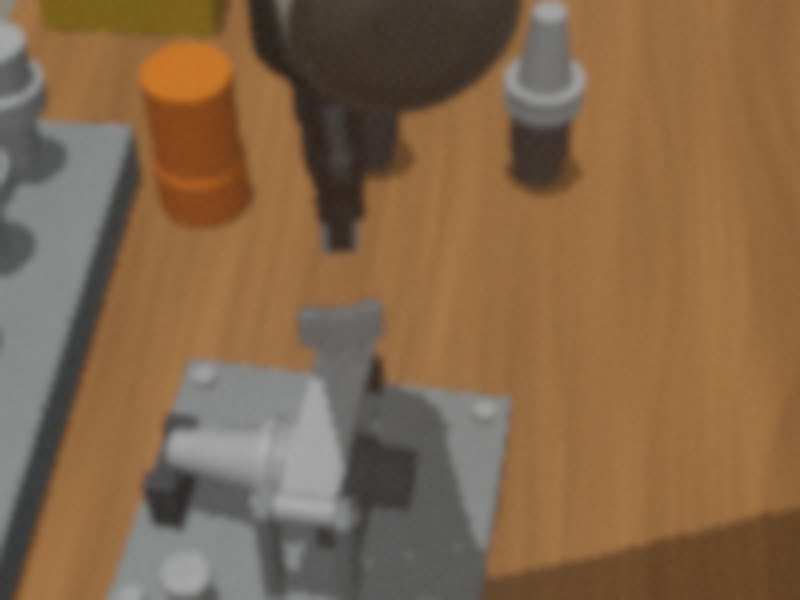

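View pics/t1.png

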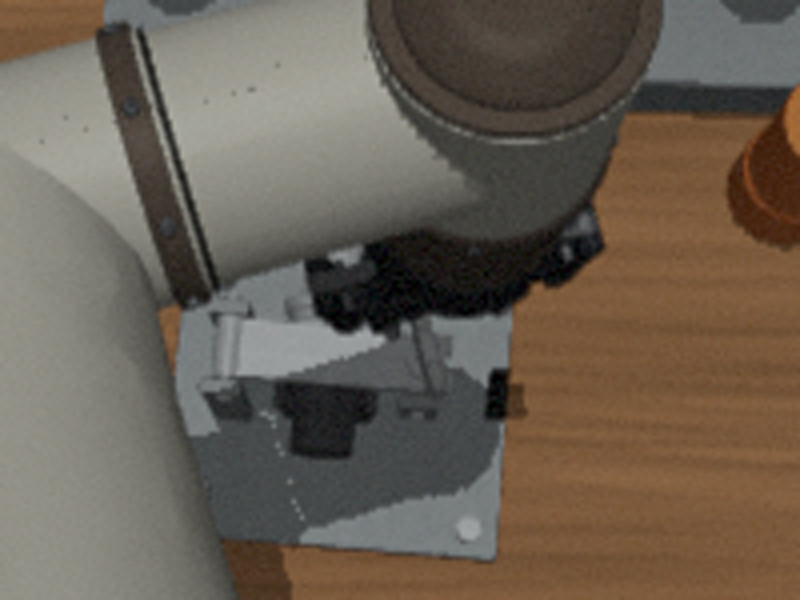

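The gripper is centred above the wings, which sit at about (245,172) px in the side view. Descending.

play_rows(motion=[60,0,0,-4,0,0,0,60,0,0,-7,0,0,0,60,0,0,-9,0,0,0,60,0,0,-10.2,0,0,0,60,0,0,-10.2,0,0,0])

```text
clock: 3.95
position: [571.2, 11.1, 129.0]
ee_rot: [-0.12, 0.993, -0.0, -0.001]
contact_force: [-0.3, -0.0, 0.5]
gripper_width: 51.3
```

Run:
```python
from h import *
for i in range(3):
    p,d=arm.get_image("side"); s=arm.read_state(); print(s['position'].round(2),s['contact_force'].round(2))
cv2.imwrite("pics/s2.png",cv2.resize(p[90:240,160:360,::-1],None,fx=4,fy=4,interpolation=cv2.INTER_CUBIC))
```

```text
[571.91  11.46 129.84] [ 0.06 -0.32  0.6 ]
[572.24  11.76 130.28] [-0.03 -0.23  1.09]
[572.36  12.01 130.47] [-1.45 -1.13 -0.47]
```

View pics/s2.png

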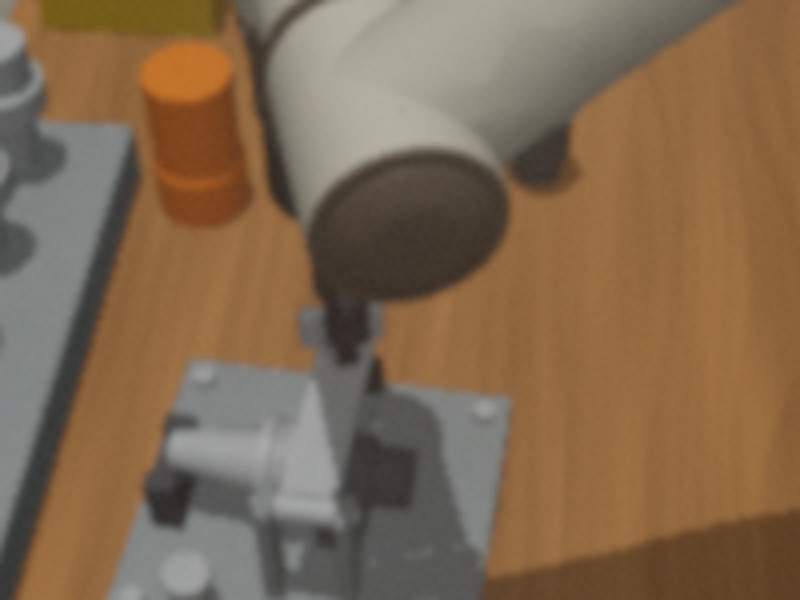

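play_rows(motion=[22,0,0,-0.3,0,0,0,22,0,0,-0.3,0,0,0,17,0,0,-0.3,0,0,0,15,0,0,-0.3,0,0,0,15,0,0,-0.3,0,0,0])

```text
clock: 4.72
position: [571.7, 12.2, 126.4]
ee_rot: [-0.121, 0.993, 0.0, 0.0]
contact_force: [0.7, 0.9, 0.5]
gripper_width: 12.6
```

play_rows(motion=[13,0,0,0,0,0,0,13,0,0,0,0,0,0])

```text
clock: 4.97
position: [571.6, 12.6, 126.3]
ee_rot: [-0.121, 0.993, 0.0, 0.0]
contact_force: [0.0, 3.3, 0.7]
gripper_width: 11.1
```

play_rows(motion=[11,0,0,0,0,0,0,11,0,0,0,0,0,0])

```text
clock: 5.22
position: [571.6, 12.8, 126.4]
ee_rot: [-0.121, 0.993, 0.0, 0.0]
contact_force: [-2.3, 5.3, 2.0]
gripper_width: 10.1
```

play_rows(motion=[11,0,0.1,0,0,0,0,8,0,0.1,0,0,0,0,5,0,0.1,0,0,0,0])

```text
clock: 5.6
position: [571.6, 12.9, 126.4]
ee_rot: [-0.121, 0.993, -0.0, -0.0]
contact_force: [-2.9, 1.4, 1.8]
gripper_width: 9.0
```

Run:
```python
from h import *
for i in range(3):
    p,d=arm.get_image("side"); s=arm.read_state(); print(s['position'].round(2),s['contact_force'].round(2),s['wrist_torque'].round(2),s['gripper_width'])
```

```text
[571.57  12.93 126.41] [-1.58  0.86  2.48] [0.38 0.39 0.06] 9.436571244812214
[571.58  12.93 126.4 ] [-1.56  0.53  1.6 ] [0.36 0.49 0.07] 9.349765268191366
[571.58  12.93 126.38] [-1.37  1.46  2.74] [0.29 0.51 0.13] 8.813974544658041
```

play_rows(motion=[5,0,0,0.02,0,0,6,5,0,0,0.04,0,0,12,5,0,0,0.06,0,0,18])

```text
clock: 6.12
position: [571.6, 12.9, 127.0]
ee_rot: [-0.276, 0.961, -0.0, -0.0]
contact_force: [-0.0, -0.4, 1.5]
gripper_width: 9.1
```

Turning freely. Continuing.

play_rows(motion=[5,0,0,0.02,0,0,7,5,0,0,0.05,0,0,14,5,0,0,0.07,0,0,21,5,0,0,0.09,0,0,28,5,0,0,0.12,0,0,35])

```text
clock: 6.75
position: [571.7, 12.8, 127.9]
ee_rot: [-0.552, 0.834, -0.0, -0.0]
contact_force: [-1.0, 0.9, 0.7]
gripper_width: 9.0
```

play_rows(motion=[5,0,0,0.02,0,0,7,5,0,0,0.05,0,0,14,5,0,0,0.07,0,0,21,5,0,0,0.09,0,0,28,5,0,0,0.12,0,0,35])

```text
clock: 7.38
position: [571.9, 12.8, 129.1]
ee_rot: [0.777, -0.629, 0.0, -0.0]
contact_force: [0.6, 0.0, -0.5]
gripper_width: 8.6
```

play_rows(motion=[5,0,0,0.02,0,0,7,5,0,0,0.05,0,0,14,5,0,0,0.07,0,0,21,5,0,0,0.09,0,0,28,5,0,0,0.12,0,0,35])

```text
clock: 8.0
position: [572.0, 12.9, 130.2]
ee_rot: [0.931, -0.366, 0.0, -0.0]
contact_force: [0.1, 0.1, 0.8]
gripper_width: 8.7
```

play_rows(motion=[5,0,0,0.02,0,0,7,5,0,0,0.05,0,0,14,5,0,0,0.07,0,0,21,5,0,0,0.09,0,0,28,5,0,0,0.12,0,0,35])

```text
clock: 8.62
position: [572.0, 13.1, 131.4]
ee_rot: [0.998, -0.069, 0.0, -0.0]
contact_force: [-0.1, -0.3, -0.6]
gripper_width: 9.1
```

Run:
```python
from h import *
from scipy.spatial.transform import Rotation as R
for i in range(2):
    p,d=arm.get_image("side" if i else "top"); s=arm.read_state(); M=R.from_quat(s['ee_rot']).as_matrix(); print(s['position'].round(2),s['contact_force'].round(2),s['wrist_torque'].round(2),s['gripper_width'],np.degrees(np.arctan2(M[1,1],M[0,1])),s['joints'].round(2))
    cv2.imwrite(f"pics/{i}3.png",cv2.resize(p[70:220,160:360,::-1],None,fx=4,fy=4,interpolation=cv2.INTER_CUBIC))
```

```text
[572.02  13.1  131.44] [0.82 0.7  0.7 ] [ 0.32 -0.05  0.04] 9.078723181184357 -97.81370721768644 [ 0.31  0.39 -0.26  0.   -0.92  1.13]
[572.01  13.09 131.44] [ 1.04  0.09 -1.  ] [ 0.25 -0.13  0.04] 9.00884871958561 -98.17365228052799 [ 0.31  0.39 -0.26  0.   -0.92  1.12]
```

View pics/13.png

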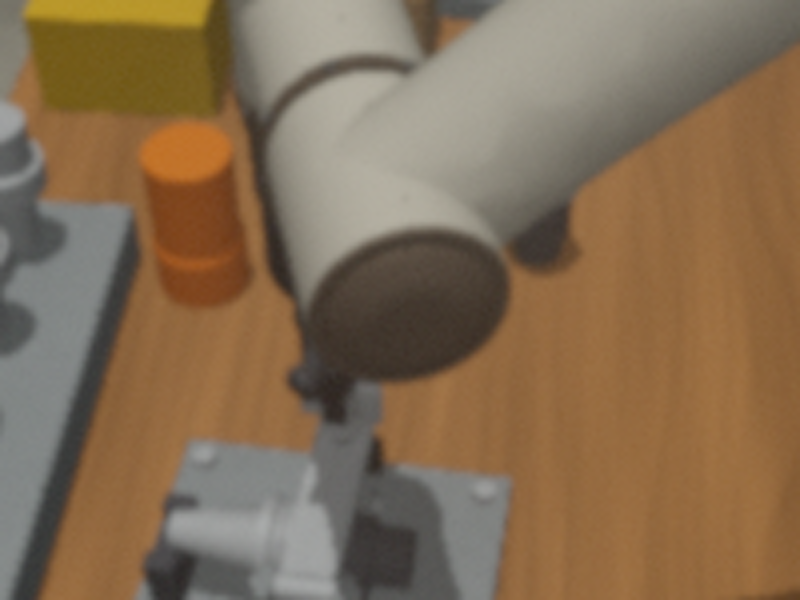

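View pics/03.png

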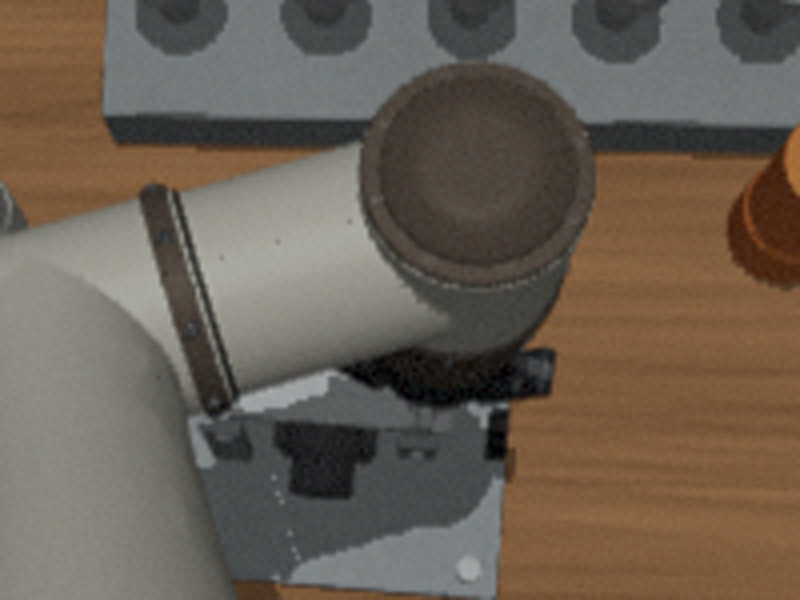

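The nut turned about 158° with the torque falling away. One more small turn puts it at about 76.7, short of the thread stop. Then I'll release and rise.

play_rows(motion=[5,0,0,0.02,0,0,5,5,0,0,0.03,0,0,9,5,0,0,0.03,0,0,9,5,0,0,0.03,0,0,9])

```text
clock: 9.22
position: [571.9, 13.2, 131.8]
ee_rot: [1.0, 0.007, 0.0, 0.0]
contact_force: [1.0, -0.4, -2.7]
gripper_width: 9.5
```

play_rows(motion=[25,0,0,0,0,0,0,40,0,0,0,0,0,0,50,0,0,0,0,0,0,50,0,0,3,0,0,0,50,0,0,6,0,0,0])

```text
clock: 9.85
position: [571.4, 13.1, 192.5]
ee_rot: [1.0, 0.007, -0.001, 0.0]
contact_force: [0.1, -0.0, 0.0]
gripper_width: 42.6
```

play_rows(motion=[20,0,6,0,0,0,0,0,0,12,0,0,0,0,0,0,18,2,0,0,0,0,0,18,2,0,0,0])

```text
clock: 10.35
position: [572.4, 197.3, 213.5]
ee_rot: [1.0, 0.01, 0.002, -0.001]
contact_force: [-0.2, -0.7, 0.6]
gripper_width: -0.0
```

Run:
```python
from h import *
x=np.array([.0707,.9975]); y=np.array([-.9975,.0707]); o=np.array([575.6,72.5])
for i in range(2):
    n="side" if i else "top"
    p,d=arm.get_image(n); s=arm.read_state(); print(s['position'].round(2),s['contact_force'].round(2))
    cv2.imwrite(f"pics/{i}4.png",cv2.resize(p[70:220,160:360,::-1],None,fx=4,fy=4,interpolation=cv2.INTER_CUBIC))
    P=cloud(n,185,295,120,225,d)
    q=np.c_[P[:,:2]@x-o@x,P[:,:2]@y-o@y,P[:,2]]
    w=q[(q[:,2]>132)&(q[:,2]<172)&(abs(q[:,0]+60)<40)&(abs(q[:,1])<40)].astype(np.float32); print(n,len(w))
    if len(w)>20: print(np.median(w,0),np.percentile(w[:,2],[5,95]),cv2.minAreaRect(w[:,:2]))
```

```text
[571.65 195.33 212.51] [-0.1  -0.2  -0.57]
top 115Traceback (most recent call last):
  File "<stdin>", line 10, in <module>
cv2.error: OpenCV(4.12.0) /io/opencv/modules/imgproc/src/convhull.cpp:143: error: (-215:Assertion failed) total >= 0 && (depth == CV_32F || depth == CV_32S) in function 'convexHull'
```

View pics/04.png

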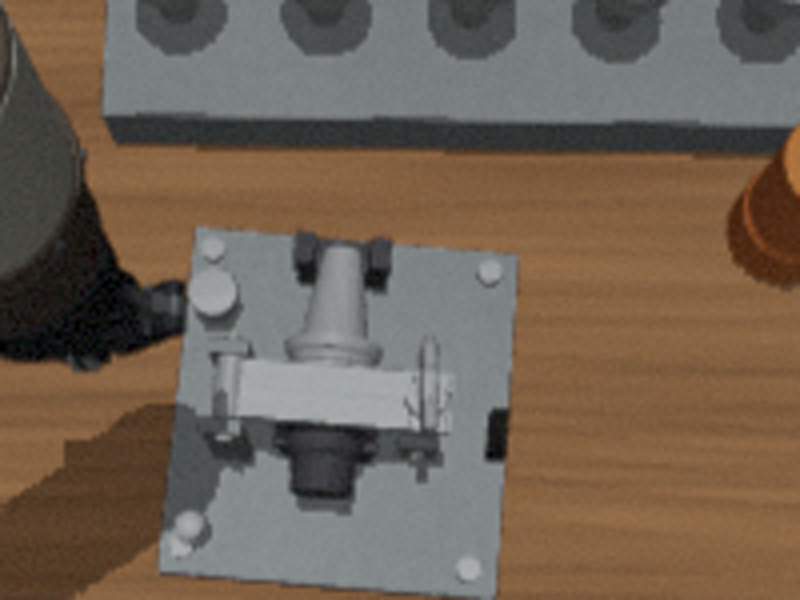

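Run:
```python
from h import *
x=np.array([.0707,.9975]); y=np.array([-.9975,.0707]); o=np.array([575.6,72.5])
for i in range(2):
    n="side" if i else "top"
    p,d=arm.get_image(n); s=arm.read_state(); print(s['position'].round(2))
    P=cloud(n,185,295,120,225,d)
    q=np.c_[P[:,:2]@x-o@x,P[:,:2]@y-o@y,P[:,2]]
    w=np.ascontiguousarray(q[(q[:,2]>135)&(q[:,2]<172)&(abs(q[:,0]+60)<40)&(abs(q[:,1])<40)]).astype(np.float32); print(n,len(w))
    if len(w)>20: print(np.median(w,0),np.percentile(w[:,2],[5,95]),cv2.minAreaRect(np.ascontiguousarray(w[:,:2])))
    s=q[(q[:,2]>103)&(q[:,2]<120)&(q[:,0]>-45)&(q[:,0]<-25)&(abs(q[:,1])<30)]; print("strap",np.median(s[:,2]))
    for th in("holder_a","holder_b"): print(th,[(r['uv'],round(r['confidence'],2),ray(n,*r['uv'],0).round()) for r in arm.place_of(th,n)[:2]])
```

```text
[571.29 193.82 211.89]
top 117
[-60.8678      2.5356505 158.87662  ] [149.02288513 163.02748108] ((-60.85453796386719, 1.2635822296142578), (9.478940963745117, 52.376033782958984), 4.2196197509765625)
strap 111.52584807364437
holder_a [([377.7, 224.7], 0.84, array([ 449., -295.,    0.])), ([375.1, 171.8], 0.62, array([ 595., -296.,    0.]))]
holder_b [([377.7, 224.7], 0.84, array([ 449., -295.,    0.])), ([375.1, 171.8], 0.62, array([ 595., -296.,    0.]))]
[571.36 191.94 211.55]
side 0
strap 111.51612418925824
holder_a []
holder_b []
```

The nut is confirmed clear: wing tops are at 163 and the strap at 111.5, so the collar is about 5 clear, and the wings are 4° past y. Now I'll bring the shut fingers to the hinge side of the wings.

play_rows(motion=[0,0,-5,0,0,0,0,0,0.1,-10,0,0,0,0,0,0.2,-14.5,-1,0,0,0,0,0.2,-14.5,-5,0,0,0,0,0.2,-14.5,-7,0,0,0])

```text
clock: 11.32
position: [572.4, 46.1, 140.1]
ee_rot: [1.0, 0.006, -0.001, 0.0]
contact_force: [-0.3, 0.1, -0.6]
gripper_width: 0.2
```

play_rows(motion=[0,0,0,0,0,0,0,0,0,0,0,0,0,0,0,0,-0.5,0,0,0,0,0,0,-1,0,0,0,0,0,0,-1,0,0,0,0])

```text
clock: 11.95
position: [573.8, 37.9, 142.5]
ee_rot: [1.0, 0.007, 0.0, -0.0]
contact_force: [0.5, 0.6, -0.2]
gripper_width: 0.0
```

play_rows(motion=[0,0,-0.3,0,0,0,0,0,0,-0.6,0,0,0,0,0,0,-0.9,0,0,0,0,0,0,-1.2,0,0,0,0])

```text
clock: 12.45
position: [573.6, 26.4, 142.1]
ee_rot: [1.0, 0.007, -0.0, -0.0]
contact_force: [-2.2, 2.3, 0.3]
gripper_width: -0.1
```

play_rows(motion=[0,0,-0.6,0,0,0,0,0,-0.1,-1.2,0,0,0,0,0,-0.1,-1.8,0,0,0,0,0,-0.2,-2.4,0,0,0,0,0,-0.2,-3,0,0,0,0])

```text
clock: 13.08
position: [571.7, -4.3, 142.0]
ee_rot: [1.0, 0.007, 0.0, 0.0]
contact_force: [-0.8, 2.3, -1.6]
gripper_width: -0.2
```

Run:
```python
from h import *
for i in range(2):
    n="side" if i else "top"
    p,d=arm.get_image(n); s=arm.read_state(); print(s['position'].round(2),s['contact_force'].round(2))
    cv2.imwrite(f"pics/{i}5.png",cv2.resize(p[70:220,160:360,::-1],None,fx=4,fy=4,interpolation=cv2.INTER_CUBIC))
```

```text
[571.69  -4.81 142.08] [ 0.74  2.29 -0.34]
[571.72  -4.67 142.16] [ 1.34  0.84 -0.77]
```

View pics/05.png

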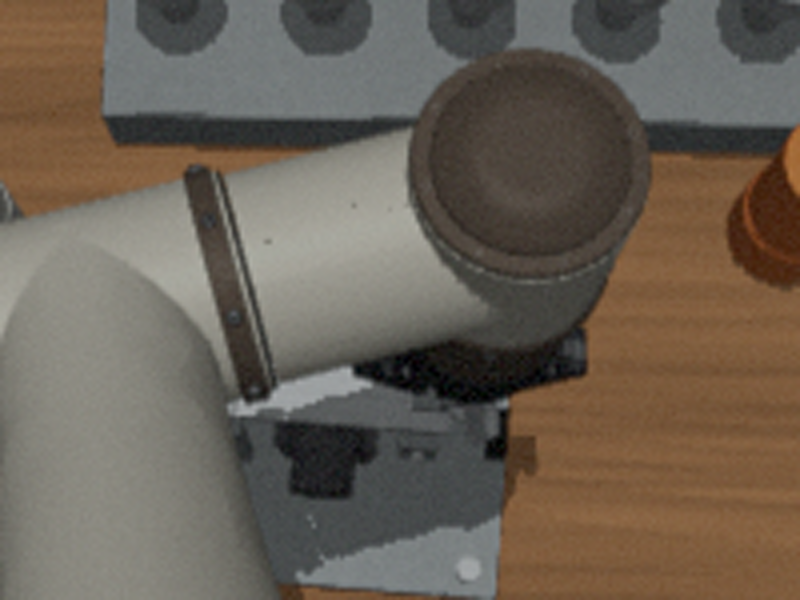

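View pics/15.png

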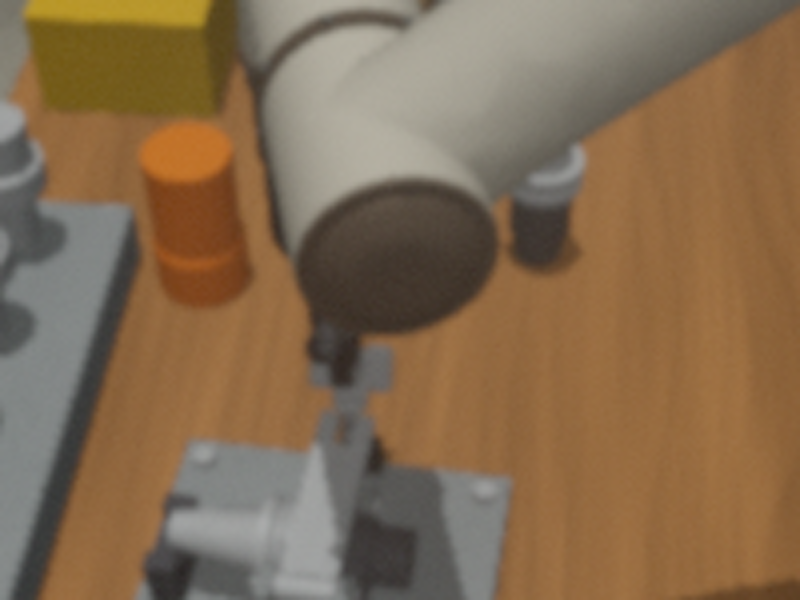

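The bolt is swinging out and the slot is empty, at about (345,425) in the crop. Continuing along the arc.

play_rows(motion=[0,-0.1,-0.6,-0.2,0,0,0,0,-0.2,-1.2,-0.4,0,0,0,0,-0.3,-1.8,-0.6,0,0,0,0,-0.4,-2.4,-0.9,0,0,0,0,-0.4,-2.9,-1.2,0,0,0])

```text
clock: 13.8
position: [567.7, -33.4, 130.0]
ee_rot: [1.0, 0.007, 0.0, 0.0]
contact_force: [0.7, 0.5, 2.6]
gripper_width: -0.4
```

play_rows(motion=[0,0,-0.5,-0.4,0,0,0,0,-0.1,-1,-0.8,0,0,0,0,-0.1,-1.5,-1.2,0,0,0,0,-0.2,-2,-1.6,0,0,0,0,-0.2,-2.4,-2,0,0,0])

```text
clock: 14.42
position: [565.5, -57.0, 109.6]
ee_rot: [1.0, 0.007, -0.0, -0.0]
contact_force: [0.5, 0.9, 1.0]
gripper_width: -0.3
```

Run:
```python
from h import *
n="side"
p,d=arm.get_image(n); s=arm.read_state(); print(s['position'].round(2),s['contact_force'].round(2))
cv2.imwrite(f"pics/6.png",cv2.resize(p[70:220,160:360,::-1],None,fx=4,fy=4,interpolation=cv2.INTER_CUBIC))
```

```text
[565.16 -57.36 108.99] [1.47 0.32 0.39]
```

View pics/6.png

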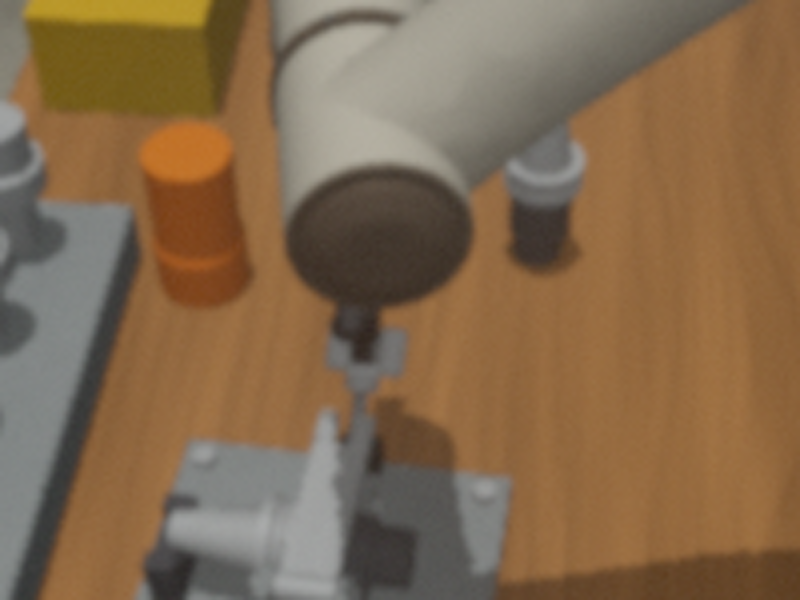

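play_rows(motion=[0,0,-0.4,-0.5,0,0,0,0,0,-0.8,-1,0,0,0,0,-0.1,-1.1,-1.4,0,0,0,0,-0.1,-1.4,-1.9,0,0,0,0,-0.1,-1.6,-2.3,0,0,0])

```text
clock: 15.1
position: [564.4, -73.0, 86.5]
ee_rot: [1.0, 0.007, -0.0, 0.0]
contact_force: [-0.8, 1.9, 1.3]
gripper_width: 0.1
```

play_rows(motion=[0,0,-0.1,-0.3,0,0,0,0,0,-0.2,-0.5,0,0,0,0,0,-0.3,-0.8,0,0,0,0,0,-0.4,-1.1,0,0,0,0,0,-0.4,-1.1,0,0,0])

```text
clock: 15.72
position: [564.7, -76.9, 75.7]
ee_rot: [1.0, 0.007, 0.0, 0.0]
contact_force: [0.1, 0.2, -0.0]
gripper_width: -0.0
```

Run:
```python
from h import *
for n in("side","top"):
    p,d=arm.get_image(n); s=arm.read_state(); print(s['position'].round(2),s['contact_force'].round(2))
    cv2.imwrite(f"pics/7{n}.png",cv2.resize(p[70:220,160:360,::-1],None,fx=4,fy=4,interpolation=cv2.INTER_CUBIC))
```

```text
[564.92 -76.82  75.87] [-0.03  0.42  0.54]
[564.98 -76.76  75.91] [-0.23 -0.76  0.16]
```

View pics/7side.png

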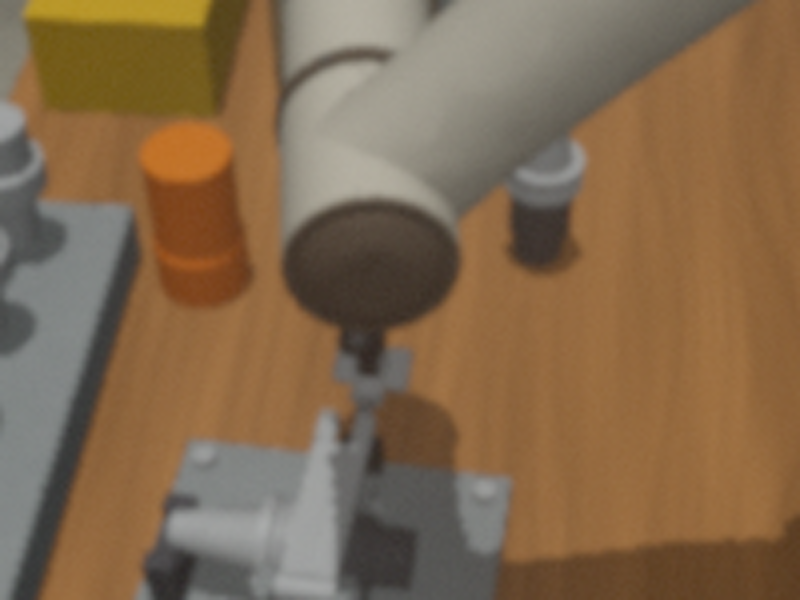

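play_rows(motion=[0,0,0,-0.1,0,0,0,0,0,0,-0.2,0,0,0,0,0,0,-0.2,0,0,0])

```text
clock: 16.2
position: [565.0, -76.8, 74.2]
ee_rot: [1.0, 0.008, 0.0, 0.0]
contact_force: [0.3, -0.3, 0.1]
gripper_width: -0.5
```

play_rows(motion=[0,0,0,-0.1,0,0,0,0,0,0,-0.2,0,0,0,0,0,0,-0.2,0,0,0])

```text
clock: 16.58
position: [564.7, -76.8, 71.9]
ee_rot: [1.0, 0.007, 0.0, -0.0]
contact_force: [-0.3, -0.6, 1.4]
gripper_width: 0.1
```

Touching lightly. I'll back off upward and inspect.

play_rows(motion=[0,0,0,3,0,0,0,0,0,0,8,0,0,0,0,0,0,13,0,0,0,0,0,5,16,0,0,0,0,0,10,16,0,0,0])

```text
clock: 17.2
position: [565.8, 24.3, 235.0]
ee_rot: [1.0, 0.007, 0.003, -0.001]
contact_force: [0.7, -0.3, -1.1]
gripper_width: -0.2
```

play_rows(motion=[0,0,5,0,0,0,0,0,0,10,0,0,0,0,0,0,15,0,0,0,0,0,0,18,0,0,0,0,0,0,18,0,0,0,0])

```text
clock: 17.82
position: [564.0, 205.1, 231.0]
ee_rot: [1.0, 0.009, -0.001, 0.0]
contact_force: [-0.2, -0.9, 0.4]
gripper_width: -0.2
```

Run:
```python
from h import *
x=np.array([.0707,.9975]); y=np.array([-.9975,.0707]); o=np.array([575.6,72.5])
for n in("side","top"):
    p,d=arm.get_image(n); s=arm.read_state(); print(s['position'].round(2),s['contact_force'].round(2))
    cv2.imwrite(f"pics/8{n}.png",cv2.resize(p[80:230,160:360,::-1],None,fx=4,fy=4,interpolation=cv2.INTER_CUBIC))
    P=cloud(n,185,315,110,245,d)
    q=np.c_[P[:,:2]@x-o@x,P[:,:2]@y-o@y,P[:,2]]
    w=q[(q[:,2]>50)&(q[:,2]<110)&(q[:,0]<-120)&(q[:,0]>-200)&(abs(q[:,1])<32)]
    print(n,len(w)); 
    for a in range(-200,-120,8):
        m=w[(w[:,0]>=a)&(w[:,0]<a+8)]
        if len(m)>3: print(a+4,np.median(m[:,2]).round(1),len(m))
    if len(w)>5:
        k=np.polyfit(w[:,0],w[:,2],1); print(k,"theta",np.pi/2-np.arctan(-k[0]))
```

```text
[564.02 203.9  231.15] [0.88 0.39 0.07]
side 0
[564.16 203.03 231.4 ] [-0.03 -0.57 -0.19]
top 331
-180 72.7 7
-172 74.7 65
-164 73.2 71
-156 71.0 67
-148 69.2 64
-140 69.9 26
-132 69.3 18
-124 62.4 13
[-0.2119702  37.96245309] theta 1.3619178943999395
```

View pics/8side.png

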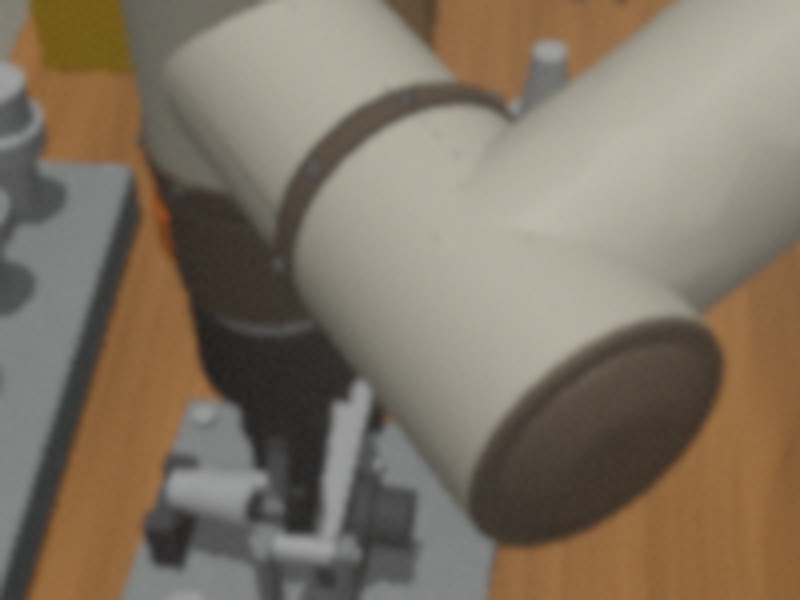

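View pics/8top.png

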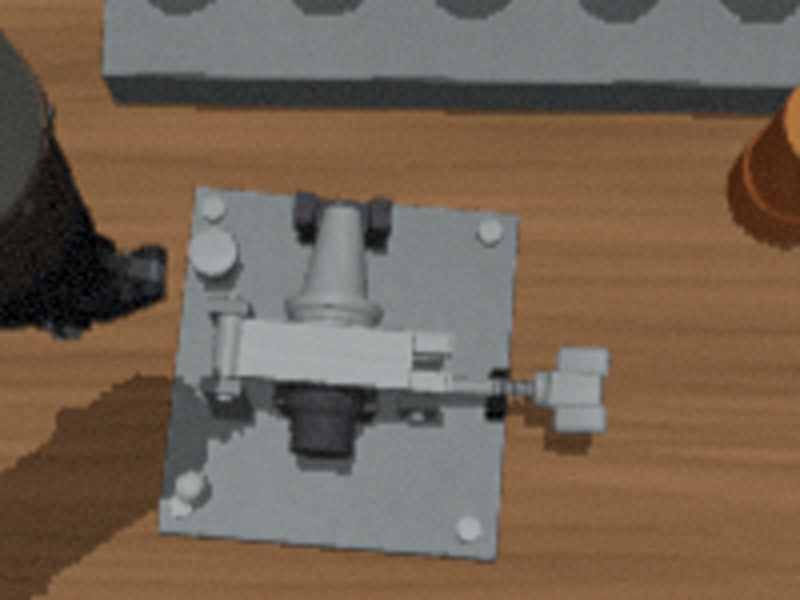

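The bolt is lying down at about 1.34 rad across its rest, at (285,176) px in the top view. The robot is clear and the collet, pull stud and other things haven't moved. Handing in.

```bash
python3 -c "
from bench import arm
print(arm.job_done())"
```

```text
the job is handed in; nothing more can be done
None
```

The clamp is undone: the wing nut is loosened clear of the lips, and the bolt is swung out and lying on its rest. I handed the job in at about 18 s; no verdict came back.

- **Nut:** I gripped the wings and turned the nut about 167° anticlockwise, following its rise. It should stand about 76.6 from the pin. Depth readings put the collar about 5 mm above the strap with the bolt still upright. Wrist force peaked at about 6 N, when the jaws closed. I re-centred by 1 mm and it dropped.
- **Bolt:** I pushed the wings out with the shut fingers along the bolt's arc, at 3 N or less in the readings. I stopped at a light touch on the rest, then withdrew.
- **Last checks:** Fits to the top-camera depth put the bolt at about 1.34–1.36 rad, against the 1.2 required. The arm was about 200 mm away with contact force near zero. The collet and pull stud look unmoved in the picture. I did not measure the other loose things, but the arm kept clear of them.
- **Check that failed:** The side camera was blocked by the arm in the final look, so the bolt's angle rests on the top camera alone.

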